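Press down the lid buttons of three cooling preserve jars, smallest first

ROBOT

A 6-joint arm with a two-finger parallel gripper is mounted at the origin on the work surface. World frame = base frame: x ahead of the robot, y to its left, z up, the work surface at z = 0. Lengths are in m, angles in rad, forces in N, time in s.
With the tool pointing down it reaches from about 0.35 to 0.975 m from the base axis. Payload 4.9 kg.
Tool frame: the origin (TCP) lies at the very end of the fingers, on their centre line; the grasp point (between the pads) lies 19 mm behind it; z points along the fingers, y is the line along which they close (so a half turn about z gives the same grasp; the last joint's range is limited). The gripper opens to 85 mm and grips with 20 to 120 N. Pads are 22 mm wide; open, the fingers measure 114 mm over their backs; the gripper's body (76 mm by 85 mm) begins 54 mm behind the grasp point. The pads swing forward as they close: fully open they stand 13 mm farther back than shut.
Start: joints at [-1.393, 0.053, 1.613, -0, 1.476, -0.119], TCP at [0.183, -0.598, 0.231] pointing down, gripper open.
Joint ranges: [-3.01, 3.01], [-1.01, 2.22], [0.06, 2.58], [-1.02, 4.17], [0.09, 2.62], [-3.14, 3.14]. Speed limits (rad/s): [2.57, 2.57, 3.14, 3.14, 3.14, 3.14].

INTERFACE

Orientations are given as a rotation vector (axis times angle).
In Python, from station import * gives the robot as it stands.
- The arm moves only by the shell command python3 -m crank 'ROWS' [OPENING] [FORCE]. ROWS is JSON, a list of rows, each an object with "offset": the shift along the tool's x, y, z in m, a list of three; "twist": the turn, a rotation vector about the tool's x, y, z in degrees, a list of three. In form: [{"offset": [x, y, z], "twist": [rx, ry, rz]}, ...]. A call has 1 to 20 rows; each row is the pose to reach, as a shift and turn from the pose commanded when the call began, along the tool's axes at that moment; what a row does not reach only later rows make up. A row lasts 1/8 s, in which the tool goes at most 62.5 mm and 10.7 degrees, less where a joint would pass 70% of its speed; a pose out of reach is approached as far as the arm can. A call with a gripper value outside its range is refused whole. OPENING is the opening, from 0 (shut) to 1 (fully open), set as the call begins (- or left out, the last holds). The fingers move at their own pace and stop on an object; FORCE is the grip in N (left out, the last holds). Time passes only in rows, so rows that repeat a pose let the fingers close. It gives the time, the measured TCP pose, the force, the opening and the grip force at its end, in the units of the state.
- get_obs(): the state, without advancing time (a new reading comes with each control period).
- get_image(name): name is "scene" or "top" or "wrist"; returns the picture (480x640x3 uint8, red, green, blue); there is no depth.
- get_calibration(name): a dict with "intrinsics" (3x3 intrinsics, pixels), "world_from_camera" (4x4, takes a point from camera to world coordinates); the wrist camera has in their place "tool_from_camera" (4x4, takes a point from camera to tool coordinates, whose origin is the TCP and whose axes are the flange's). Camera axes: x right, y up, looking along -z (the intrinsics and any distortion apply to the point x, -y, -z); pixel columns grow to the right and rows downward; lengths in m; the calibration is good to about 2 mm. The wrist camera is an equidistant fisheye: a pixel r from the principal point sees the ray r / f radians off the axis. A picture is of the moment at which its call begins: read the wrist's pose just before it. get_calibration takes no time and is no camera call.
- finish_job(): hands the job in; it is judged then, once.
Trained networks look in the newest picture that a camera, given by its name, has taken for a name from the list of things; names that differ only in an ending like _2 or _b are one class to them, and where a whole thing is asked for, a point or a joint stands for the part that bears it (a point fixed in the world has none). Each returns a list of dicts, best first, with "confidence" (0 to 1); they miss things now and then, are a little off and sometimes report something else, mostly with a low value. They report only what shows in the picture. A call takes as long as a camera call. They do not tell look-alikes from the thing itself.
- cut_out(query, camera): "region" (480x640 bool, what is visible of it) and "rect" ([centre column, centre row, width, height] in pixels, round what is visible of it).
The state is a dict: "t": time; "q": joint angles; "dq": joint speeds; "effort": joint torques, N m; "tool_pos": TCP position; "tool_rot": TCP orientation; "contact_force": force on the tool from outside, world axes, zero at the start; "wrist_torque": the same for the moment, N m; "opening": finger opening in m; "grip_force": force on a finger pad.
Only numpy, scipy, OpenCV 4.12 (cv2) and the standard library are available. Lean on these libraries where they do the work, as an engineer would, in place of code of your own. Each camera call takes 0.05 s, during which the arm holds its last target. There are 200 camera calls.

TASK

Three filled preserving jars with metal screw lids are cooling on the wooden board, and the smaller a jar, the sooner it is ready to be checked. Check their seals in that order, the shortest jar first, then the middle-sized one, then the tallest: with a fingertip press the raised button in the middle of the lid gently all the way down, so that it stays down. Do not lift, tip or shove the jars, and leave everything else as it stands.

Things in the scene. Friction and masses are not known exactly. Their poses are not given: they have to be found in the camera images.
- jar_short: The shortest of three filled glass preserving jars with plain aluminium screw lids: body 66 mm across, lid 58 mm across and 13 mm deep, flat of the lid 76 mm above the jar's foot, about 280 g (varies by 20 %). Loose, stands upright on the wooden board. Origin: centre of its underside, z up.
- button_short_top (a point): Top centre of the round safety button in the middle of the shortest jar's lid: a low aluminium dome 34 mm across at its foot with a flat 25 mm across on top. At the start this point is 4.5 mm above the flat of the lid; with the button down it is 2 mm above it.
- button_short (a joint): Travel of that button on the shortest jar, in m: 0 sprung up (as at the start), 0.0025 fully down. It goes straight down against a steady 3 N or so and stays down when released; the thin lid under it gives springily as well, about 1 mm for every 3 N, and comes back.
- jar_middle: The middle-sized of three filled glass preserving jars with plain aluminium screw lids: body 74 mm across, lid 66 mm across and 13 mm deep, flat of the lid 101 mm above the jar's foot, about 450 g (varies by 20 %). Loose, stands upright on the wooden board. Origin: centre of its underside, z up.
- button_middle_top (a point): Top centre of the round safety button in the middle of the middle-sized jar's lid: a low aluminium dome 34 mm across at its foot with a flat 25 mm across on top. At the start this point is 4.5 mm above the flat of the lid; with the button down it is 2 mm above it.
- button_middle (a joint): Travel of that button on the middle-sized jar, in m: 0 sprung up (as at the start), 0.0025 fully down. It goes straight down against a steady 3 N or so and stays down when released; the thin lid under it gives springily as well, about 1 mm for every 3 N, and comes back.
- jar_tall: The tallest of three filled glass preserving jars with plain aluminium screw lids: body 84 mm across, lid 76 mm across and 13 mm deep, flat of the lid 127 mm above the jar's foot, about 720 g (varies by 20 %). Loose, stands upright on the wooden board. Origin: centre of its underside, z up.
- button_tall_top (a point): Top centre of the round safety button in the middle of the tallest jar's lid: a low aluminium dome 34 mm across at its foot with a flat 25 mm across on top. At the start this point is 4.5 mm above the flat of the lid; with the button down it is 2 mm above it.
- button_tall (a joint): Travel of that button on the tallest jar, in m: 0 sprung up (as at the start), 0.0025 fully down. It goes straight down against a steady 3 N or so and stays down when released; the thin lid under it gives springily as well, about 1 mm for every 3 N, and comes back.
- board: Wooden board 220 x 460 mm, 18 mm thick, fixed on the counter; the jars stand on it, so their undersides are 18 mm above the counter. Origin: centre of its underside; long side along its y.
- spice_jar: Bystander on the board: small glass spice jar with a cork stopper, no metal lid, 54 mm across, 90 mm high. Origin: centre of its underside.
- screw_band: Bystander on the board: a spare aluminium screw band, a ring 68 mm across and 14 mm high, lying flat. Origin: centre of its underside.
- mortar: Bystander on the counter: grey stone mortar 144 mm across, 95 mm high. Origin: centre of its underside.
- pestle: Bystander on the counter: grey stone pestle lying flat along its x, 170 mm long, 34 mm thick. Origin: on its underside, half-way along.
- ladle: Bystander on the counter: stainless ladle, bowl 84 mm across and 30 mm high, handle running 300 mm along its x, up to 55 mm high. Origin: under the bowl.
- plate: Bystander on the counter: turquoise ceramic plate 230 mm across, 22 mm high. Origin: centre of its underside.
- funnel: Bystander on the counter: stainless jar funnel standing on its wide mouth, 124 mm across, 80 mm high. Origin: centre of its underside.
There are look-alikes about, which are no part of the job. Leave any blue look-alike of the jar_middle alone.

How it is judged:
On the way, in this order (a step that is already met when the one before it is completed fails the run):
1. a finger presses the button of the shortest jar down (over 1.5 of its 2.5 mm) (value of joint button_short above 0.0015 m and contact force between the fingers and jar_short above 0.3 N), for 0.04 s.
2. a finger presses the button of the middle-sized jar down (over 1.5 of its 2.5 mm) (value of joint button_middle above 0.0015 m and contact force between the fingers and jar_middle above 0.3 N), for 0.04 s.
3. a finger presses the button of the tallest jar down (over 1.5 of its 2.5 mm) (value of joint button_tall above 0.0015 m and contact force between the fingers and jar_tall above 0.3 N), for 0.04 s.
At the end, for the whole second after the job is handed in: All three lid buttons are down (over 1.5 of 2.5 mm), the jars stand upright (within 0.1 rad), at rest and within 30 mm of where they stood, and every bystander is within 30 mm of where it was (value of joint each of button_short, button_middle, button_tall above 0.0015 m and distance of each of jar_short, jar_middle, jar_tall, spice_jar, screw_band, mortar, pestle, ladle, plate, funnel from where it was at the start of the episode below 0.03 m and angle between each of jar_short, jar_middle, jar_tall's own z axis and vertical below 0.1 rad and linear speed of each of jar_short, jar_middle, jar_tall below 0.02 m/s); the robot touches nothing.
It fails at once if a button is pressed before that of the next smaller jar is down ((value of joint button_middle above 0.0015 m and not (value of joint button_short above 0.0015 m)) or (value of joint button_tall above 0.0015 m and not (value of joint button_middle above 0.0015 m))).
It fails at once if a jar is lifted (its foot 10 mm or more off the board) (height (world z) of any of jar_short, jar_middle, jar_tall above 0.028 m).
It fails at once if a jar is tipped by more than 0.2 rad or shoved more than 30 mm (angle between any of jar_short, jar_middle, jar_tall's own z axis and vertical above 0.2 rad or distance of any of jar_short, jar_middle, jar_tall from where it was at the start of the episode above 0.03 m).
It fails at once if a jar is pressed or squeezed hard (over 20 N) (contact force between any of the arm, the fingers and jar_short above 20 N or contact force between any of the arm, the fingers and jar_middle above 20 N or contact force between any of the arm, the fingers and jar_tall above 20 N).
It fails at once if a bystander is moved more than 30 mm (distance of any of spice_jar, screw_band, mortar, pestle, ladle, plate, funnel from where it was at the start of the episode above 0.03 m).
It also fails if it takes over 54 s, if anything falls off the work surface, if the arm or the gripper's body presses on something with over 40 N, if the wrist force passes 120 N, or if a joint passes its speed limit or range.

## Working session

There is one attempt and no reset: what is moved stays moved. The work goes in short steps, Python scripts to look and compute and a shell command to move; the robot and the scene stay as the last step left them, time stands still between calls to the robot, and variables do not carry over. Pictures are saved under pics/ and viewed, at most 10 in all, crops included, and the job is handed in when it is done.

```bash
mkdir -p pics; ls; python3 - <<'E'
from station import *
import cv2,numpy as np
o=get_obs();print({k:np.round(v,3) for k,v in o.items()})
for c in("scene","top"):
    im=get_image(c);cv2.imwrite(f"pics/{c}0.png",im[...,::-1])
    k=get_calibration(c);print(c,np.round(k["intrinsics"],1),np.round(k["world_from_camera"],3), [x for x in k])
    for n in("jar_short","jar_middle","jar_tall","spice_jar","button_short_top","button_middle_top","button_tall_top"):
        print(n,[(np.round(d["rect"]).tolist(),round(d["confidence"],2)) for d in cut_out(n,c)])
E
```

```text
pics
{'t': np.float64(0.0), 'q': array([-1.393,  0.053,  1.614,  0.   ,  1.476, -0.119]), 'dq': array([-0.   ,  0.001, -0.001,  0.   ,  0.   , -0.001]), 'effort': array([ 0.0000e+00, -3.9368e+01, -3.7018e+01, -0.0000e+00,  7.0000e-03,
       -0.0000e+00]), 'tool_pos': array([ 0.183, -0.597,  0.23 ]), 'tool_rot': array([-3.105, -0.464,  0.   ]), 'contact_force': array([-0.029,  0.145,  0.044]), 'wrist_torque': array([-0.001,  0.005, -0.003]), 'grip_force': np.float64(0.0), 'opening': np.float64(0.085)}
scene [[587.4   0.  324.1]
 [  0.  587.4 244.8]
 [  0.    0.    1. ]] [[ 0.831 -0.457  0.316  1.051]
 [ 0.556  0.679 -0.479 -0.743]
 [ 0.004  0.574  0.819  1.374]
 [ 0.     0.     0.     1.   ]] ['intrinsics', 'world_from_camera']
jar_short [([274.0, 287.0, 23.0, 36.0], 0.74)]
jar_middle [([249.0, 240.0, 29.0, 46.0], 0.72), ([276.0, 210.0, 28.0, 43.0], 0.7), ([313.0, 230.0, 29.0, 38.0], 0.56)]
jar_tall [([374.0, 215.0, 34.0, 49.0], 0.97), ([171.0, 371.0, 93.0, 86.0], 0.43)]
spice_jar [([331.0, 272.0, 17.0, 37.0], 0.94), ([428.0, 184.0, 46.0, 31.0], 0.54)]
button_short_top [([276.0, 279.
[... 219 characters left out ...]
 0.    1. ]] [[ 0.004  0.995 -0.103  0.416]
 [-1.     0.004  0.008 -0.015]
 [ 0.008  0.103  0.995  1.728]
 [ 0.     0.     0.     1.   ]] ['intrinsics', 'world_from_camera']
jar_short [([367.0, 262.0, 24.0, 24.0], 0.65), ([302.0, 264.0, 11.0, 9.0], 0.18)]
jar_middle [([297.0, 313.0, 24.0, 29.0], 0.98), ([305.0, 266.0, 28.0, 27.0], 0.86), ([339.0, 309.0, 28.0, 26.0], 0.74), ([368.0, 263.0, 22.0, 24.0], 0.29)]
jar_tall [([258.0, 226.0, 30.0, 30.0], 0.73)]
spice_jar [([332.0, 230.0, 19.0, 20.0], 0.64), ([442.0, 214.0, 39.0, 38.0], 0.29)]
button_short_top [([367.0, 262.0, 8.0, 12.0], 0.4)]
button_middle_top [([297.0, 315.0, 5.0, 10.0], 0.64), ([339.0, 310.0, 10.0, 8.0], 0.45)]
button_tall_top []
```

```bash
python3 - <<'E'
import cv2
a=cv2.imread("pics/scene0.png")[150:330,200:440];cv2.imwrite("pics/sc.png",cv2.resize(a,None,fx=3.3,fy=3.3,interpolation=cv2.INTER_CUBIC))
a=cv2.imread("pics/top0.png")[180:360,220:460];cv2.imwrite("pics/tc.png",cv2.resize(a,None,fx=3.3,fy=3.3,interpolation=cv2.INTER_CUBIC))
E
```

```text
(no output)
```

View pics/scene0.png

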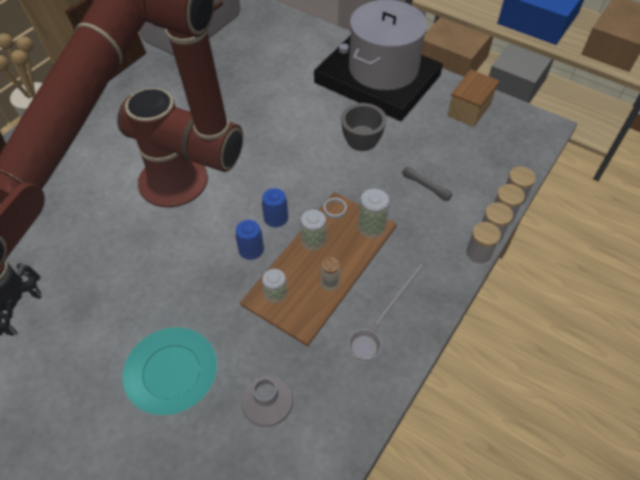

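View pics/sc.png

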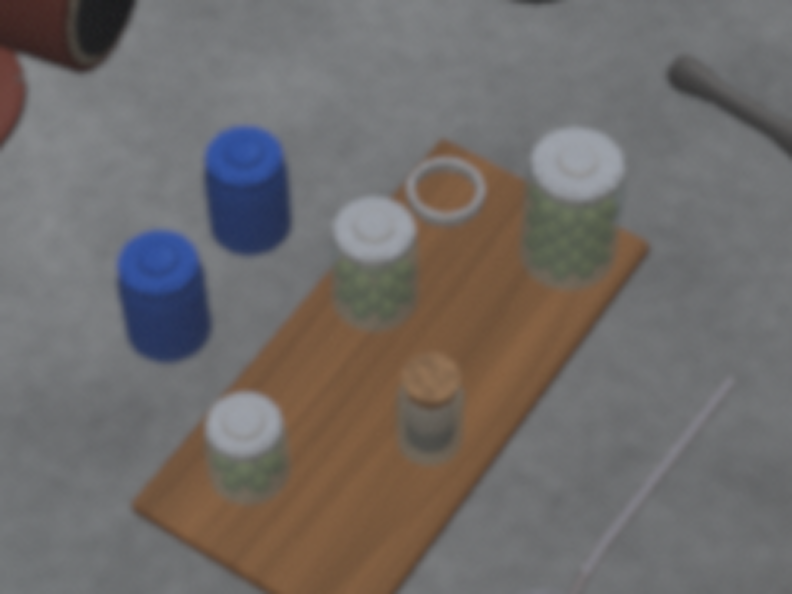

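View pics/tc.png

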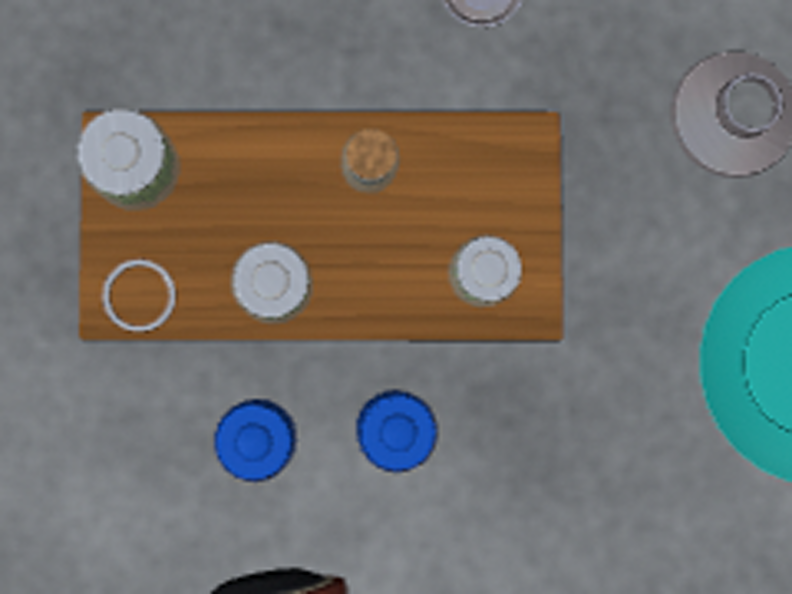

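The scene picture shows the three aluminium-lidded jars on the board: short at (274,280), middle at (314,220), tall at (375,197). Possible mix-ups are the blue jars at (249,240) and (276,210), the cork spice jar at (331,272), the screw band at (335,207) and the funnel at (266,400). In the top view the jars are at (368,262), (302,265) and (257,226). I'll take the bare aluminium lids with green contents below them.

```bash
cat > h.py <<'E'
from station import *
import cv2,numpy as np
from scipy.spatial.transform import Rotation as R
H=dict(short=.018+.076,middle=.018+.101,tall=.018+.127)
def ray(c,u,v):
    k=get_calibration(c);K=k["intrinsics"];T=np.array(k["world_from_camera"])
    d=np.array([(u-K[0][2])/K[0][0],-(v-K[1][2])/K[1][1],-1]);return T[:3,3],T[:3,:3]@d
def at(c,u,v,z):
    o,d=ray(c,u,v);return o+d*(z-o[2])/d[2]
E
python3 - <<'E'
from h import *
px=dict(short=((368,262),(274,279)),middle=((302,265),(313.5,219)),tall=((257,226),(375,199)))
sz=dict(short=.058,middle=.066,tall=.076)
for n,(t,s) in px.items():
  for c,(u,v) in(("top",t),("scene",s)):
    im=cv2.imread(f"pics/{c}0.png");hsv=cv2.cvtColor(im,cv2.COLOR_BGR2HSV)
    m=((hsv[...,2]>135)&(hsv[...,1]<45)).astype(np.uint8)
    w=np.zeros_like(m);cv2.circle(w,(int(u),int(v)),17,1,-1);m&=w
    k,l,st,ce=cv2.connectedComponentsWithStats(m);i=1+np.argmax(st[1:,4])
    cc=st[i,:2]+st[i,2:4]/2-.5
    print(n,c,ce[i].round(1),cc,st[i,2:5], at(c,*ce[i],H[n]-.0).round(4),at(c,*cc,H[n]).round(4),"top by hand",at(c,u,v,H[n]).round(3))
# board corners in top
for u,v in((220+80/3.3,180+110/3.3),(220+562/3.3,180+110/3.3),(220+562/3.3,180+340/3.3),(220+80/3.3,180+340/3.3)):print(at("top",u,v,.018).round(3))
k=get_calibration("wrist");print(k)
E
```

```text
short top [367.7 261.1] [367.5 261. ] [ 20  19 293] [ 0.5051 -0.1532  0.094 ] [ 0.5053 -0.1525  0.094 ] top by hand [ 0.502 -0.154  0.094]
short scene [273.4 277.9] [273.5 278. ] [ 22  19 330] [ 0.5071 -0.1532  0.094 ] [ 0.5075 -0.1534  0.094 ] top by hand [ 0.51  -0.155  0.094]
middle top [301.4 264.6] [301.5 264.5] [ 22  22 392] [0.4927 0.0449 0.119 ] [0.4929 0.0445 0.119 ] top by hand [0.491 0.043 0.119]
middle scene [312.6 218.6] [313.  218.5] [ 25  20 377] [0.4934 0.0448 0.119 ] [0.494  0.0456 0.119 ] top by hand [0.496 0.045 0.119]
tall top [255.9 225.6] [256.  225.5] [ 27  26 527] [0.6049 0.1777 0.145 ] [0.605  0.1775 0.145 ] top by hand [0.604 0.175 0.145]
tall scene [374.6 198.7] [374.5 198.5] [ 28  22 483] [0.6055 0.1781 0.145 ] [0.605  0.1784 0.145 ] top by hand [0.607 0.178 0.145]
[0.659 0.231 0.018]
[ 0.661 -0.232  0.018]
[ 0.441 -0.23   0.018]
[0.439 0.227 0.018]
{'intrinsics': array([[371.64829954,   0.        , 316.32636773],
       [  0.        , 371.64829954, 234.17537987],
       [  0.        ,   0.        ,   1.        ]]), 'tool_from_camera': array([[-5.45787248e-04,  9.60343635e-01,  2.78818588e-01,
         7.05232627e-02],
       [ 9.99999528e-01,  2.99872445e-04,  9.24638484e-04,
         5.24723275e-04],
       [ 8.04360671e-04,  2.78818961e-01, -9.60343345e-01,
        -1.42356321e-01],
       [ 0.00000000e+00,  0.00000000e+00,  0.00000000e+00,
         1.00000000e+00]])}
```

```bash
cat >> h.py <<'E'
B=dict(short=[.506,-.153,H["short"]+.0045],middle=[.493,.045,H["middle"]+.0045],tall=[.605,.178,H["tall"]+.0045])
def off(p):
    o=get_obs();r=R.from_rotvec(o["tool_rot"]);print("t",o["t"].round(2),"pos",o["tool_pos"].round(4),"F",o["contact_force"].round(2),"off mm",(r.inv().apply(np.array(p)-o["tool_pos"])*1000).round(1))
E
python3 -c "
from h import *
off(np.add(B['short'],[0,0,.06]))"
```

```text
Traceback (most recent call last):
  File "h.py", line 12, in off
    o=get_obs();r=R.from_rotvec(o["tool_rot"]);print("t",o["t"].round(2),"pos",o["tool_pos"].round(4),"F",o["contact_force"].round(2),"off mm",(r.inv().apply(np.array(p)-o["tool_pos"])*1000).round(1))
                                                         ^^^^^^^^^^^^
AttributeError: 'float' object has no attribute 'round'
```

```bash
sed -i 's/o\["t"\].round(2)/round(o["t"],2)/' h.py; python3 -c "
from h import *
off(np.add(B['short'],[0,0,.06]))"
```

```text
t 0.8 pos [ 0.1828 -0.5977  0.2313] F [-0.53 -0.61  0.48] off mm [ 439.1 -330.7   72.8]
```

```bash
python3 -m crank '[{"offset":[50,0,0],"twist":[0,0,0]}]' 9 2>&1 | tail -1; python3 -m crank '[{"offset":[0.055,-0.041,0],"twist":[0,0,0]},{"offset":[0.439,-0.331,0.03],"twist":[0,0,0]},{"offset":[0.439,-0.331,0.03],"twist":[0,0,0]},{"offset":[0.439,-0.331,0.03],"twist":[0,0,0]},{"offset":[0.439,-0.331,0.03],"twist":[0,0,0]},{"offset":[0.439,-0.331,0.03],"twist":[0,0,0]},{"offset":[0.439,-0.331,0.03],"twist":[0,0,0]},{"offset":[0.439,-0.331,0.03],"twist":[0,0,0]},{"offset":[0.439,-0.331,0.03],"twist":[0,0,0]},{"offset":[0.439,-0.331,0.03],"twist":[0,0,0]},{"offset":[0.439,-0.331,0.03],"twist":[0,0,0]},{"offset":[0.439,-0.331,0.03],"twist":[0,0,0]},{"offset":[0.439,-0.331,0.03],"twist":[0,0,0]},{"offset":[0.439,-0.331,0.03],"twist":[0,0,0]}]' 0 20; python3 - <<'E'
from h import *
off(np.add(B['short'],[0,0,.02]))
cv2.imwrite("pics/w1.png",get_image("wrist")[...,::-1])
E
```

```text
out of range
t: 2.55
tool_pos: [0.5055, -0.1535, 0.2014]
tool_rot: [3.107, 0.462, 0.0]
contact_force: [0.5, -0.4, 0.1]
opening: 0.0
grip_force: 0.0
t 2.55 pos [ 0.5055 -0.1535  0.2014] F [ 0.52 -0.41  0.11] off mm [ 0.6 -0.3 82.9]
```

View pics/w1.png

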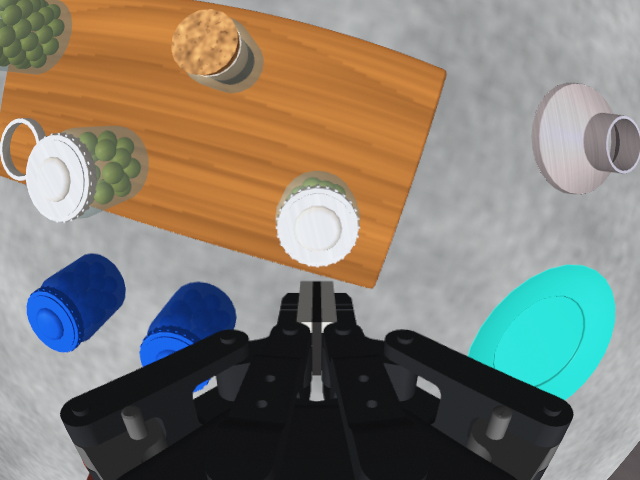

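The wrist view shows the short jar's lid button at (318,228), with green contents beneath it, just ahead of the closed fingertips at (317,285). The middle jar is at (58,178) and the blue ones are at (60,320) and (180,350). Next I'll check the button's position against the fisheye model.

```bash
cat >> h.py <<'E'
def wr(u,v,z,o):
    k=get_calibration("wrist");K=k["intrinsics"];T=np.array(k["tool_from_camera"])
    a,b=u-K[0][2],v-K[1][2];r=np.hypot(a,b);th=r/K[0][0]
    d=np.array([np.sin(th)*a/r,-np.sin(th)*b/r,-np.cos(th)])
    W=R.from_rotvec(o["tool_rot"]).as_matrix();p=o["tool_pos"]+W@T[:3,3];d=W@T[:3,:3]@d
    return p+d*(z-p[2])/d[2]
E
python3 - <<'E'
from h import *
o=get_obs();print(wr(318,228,B['short'][2],o),wr(52,179,B['middle'][2],o))
E
```

```text
[ 0.50954427 -0.1535694   0.0985    ] [0.4961832  0.04172429 0.1235    ]
```

```bash
python3 -m crank '[{"offset":[0.001,0,0.05],"twist":[0,0,0]},{"offset":[0.001,0,0.085],"twist":[0,0,0]},{"offset":[0.001,0,0.098],"twist":[0,0,0]},{"offset":[0.001,0,0.1],"twist":[0,0,0]},{"offset":[0.001,0,0.1],"twist":[0,0,0]}]'
python3 -m crank '[{"offset":[0,0,0.001],"twist":[0,0,0]},{"offset":[0,0,0.002],"twist":[0,0,0]},{"offset":[0,0,0.003],"twist":[0,0,0]},{"offset":[0,0,0.004],"twist":[0,0,0]},{"offset":[0,0,0.004],"twist":[0,0,0]},{"offset":[0,0,0.004],"twist":[0,0,0]}]'
```

```text
t: 3.22
tool_pos: [0.5078, -0.153, 0.103]
tool_rot: [3.106, 0.464, 0.004]
contact_force: [-0.4, 0.1, 0.7]
opening: -0.0002
grip_force: 0.0
t: 3.98
tool_pos: [0.5069, -0.1525, 0.0976]
tool_rot: [3.107, 0.465, 0.0]
contact_force: [-0.8, 0.6, 2.6]
opening: 0.0
grip_force: 1.2
```

```bash
for i in 1; do python3 -m crank '[{"offset":[0,0,0.001],"twist":[0,0,0]},{"offset":[0,0,0.002],"twist":[0,0,0]},{"offset":[0,0,0.002],"twist":[0,0,0]}]' | egrep 'pos|force'
python3 -m crank '[{"offset":[0,0,0.001],"twist":[0,0,0]},{"offset":[0,0,0.0015],"twist":[0,0,0]},{"offset":[0,0,0.0015],"twist":[0,0,0]}]'| egrep 'pos|force'; done
```

```text
tool_pos: [0.5069, -0.1525, 0.0953]
contact_force: [0.1, 0.0, 3.0]
grip_force: 1.4
tool_pos: [0.5069, -0.1525, 0.0942]
contact_force: [-0.9, 1.0, 5.1]
grip_force: 2.6
```

```bash
python3 -m crank '[{"offset":[0,0,0.001],"twist":[0,0,0]},{"offset":[0,0,0.001],"twist":[0,0,0]}]' | egrep 'pos|force'
python3 -m crank '[{"offset":[0,0,-0.01],"twist":[0,0,0]},{"offset":[0,0,-0.07],"twist":[0,0,0]},{"offset":[0,0,-0.08],"twist":[0,0,0]},{"offset":[0,0,-0.08],"twist":[0,0,0]}]'
python3 - <<'E'
from h import *
off(np.add(B['middle'],[0,0,.06]))
E
```

```text
tool_pos: [0.507, -0.1525, 0.0936]
contact_force: [-2.1, 1.2, 7.0]
grip_force: 3.5
t: 5.48
tool_pos: [0.507, -0.1526, 0.1735]
tool_rot: [3.106, 0.464, 0.002]
contact_force: [-0.2, 0.3, -0.9]
opening: 0.0
grip_force: 0.0
t 5.47 pos [ 0.507  -0.1526  0.1735] F [-0.21  0.25 -0.92] off mm [  44.4 -193.   -10.2]
```

```bash
python3 -m crank '[{"offset":[0.011,-0.048,-0.01],"twist":[0,0,0]},{"offset":[0.022,-0.096,-0.01],"twist":[0,0,0]},{"offset":[0.033,-0.144,-0.01],"twist":[0,0,0]},{"offset":[0.044,-0.193,-0.01],"twist":[0,0,0]},{"offset":[0.044,-0.193,-0.01],"twist":[0,0,0]},{"offset":[0.044,-0.193,-0.01],"twist":[0,0,0]}]' >/dev/null
python3 - <<'E'
from h import *
off(np.add(B['middle'],[0,0,.004]))
cv2.imwrite("pics/w2.png",get_image("wrist")[...,::-1])
E
```

```text
t 6.22 pos [0.4915 0.0448 0.1811] F [-0.07  0.47 -0.23] off mm [ 1.7  0.2 53.5]
```

View pics/w2.png

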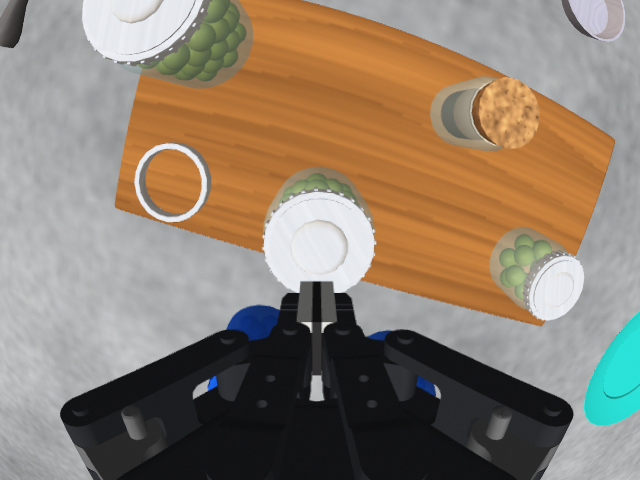

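The middle jar's button is at (319,247), with green contents and straight ahead of the fingers. The short jar is still standing in place at (555,285) with its button flatter. The blue jars are well below the gripper.

```bash
python3 - <<'E'
from h import *
print(wr(319,247,B['middle'][2],get_obs()))
E
python3 -m crank '[{"offset":[0.002,0,0.03],"twist":[0,0,0]},{"offset":[0.002,0,0.047],"twist":[0,0,0]},{"offset":[0.002,0,0.053],"twist":[0,0,0]},{"offset":[0.002,0,0.053],"twist":[0,0,0]}]'
python3 -m crank '[{"offset":[0,0,0.001],"twist":[0,0,0]},{"offset":[0,0,0.002],"twist":[0,0,0]},{"offset":[0,0,0.003],"twist":[0,0,0]},{"offset":[0,0,0.004],"twist":[0,0,0]},{"offset":[0,0,0.005],"twist":[0,0,0]},{"offset":[0,0,0.005],"twist":[0,0,0]}]'
```

```text
[0.49679094 0.04389213 0.1235    ]
t: 6.78
tool_pos: [0.4942, 0.0452, 0.1296]
tool_rot: [-3.107, -0.463, 0.001]
contact_force: [-0.1, -0.3, 0.5]
opening: -0.0002
grip_force: 0.0
t: 7.52
tool_pos: [0.4942, 0.0456, 0.1247]
tool_rot: [-3.107, -0.465, 0.0]
contact_force: [-0.3, -0.7, -0.2]
opening: 0.0001
grip_force: 0.0
```

```bash
python3 -m crank '[{"offset":[0.001,0,0.001],"twist":[0,0,0]},{"offset":[0.001,0,0.002],"twist":[0,0,0]},{"offset":[0.001,0,0.003],"twist":[0,0,0]},{"offset":[0.001,0,0.004],"twist":[0,0,0]},{"offset":[0.001,0,0.004],"twist":[0,0,0]}]' | egrep 'pos|force'
python3 -m crank '[{"offset":[0,0,0.001],"twist":[0,0,0]},{"offset":[0,0,0.001],"twist":[0,0,0]}]' | egrep 'pos|force'
python3 -m crank '[{"offset":[0,0,0.0005],"twist":[0,0,0]},{"offset":[0,0,0.0005],"twist":[0,0,0]}]' | egrep 'pos|force'
```

```text
tool_pos: [0.4955, 0.0459, 0.1211]
contact_force: [-0.8, 0.1, 3.2]
grip_force: 1.4
tool_pos: [0.4954, 0.0459, 0.1199]
contact_force: [-0.5, 0.2, 2.3]
grip_force: 1.5
tool_pos: [0.4954, 0.0459, 0.1196]
contact_force: [-0.2, -0.1, 3.4]
grip_force: 2.0
```

```bash
python3 -m crank '[{"offset":[0,0,0.001],"twist":[0,0,0]},{"offset":[0,0,0.001],"twist":[0,0,0]}]' | egrep 'pos|force'
python3 -m crank '[{"offset":[0,0,0.0005],"twist":[0,0,0]},{"offset":[0,0,0.0005],"twist":[0,0,0]}]' | egrep 'pos|force'
```

```text
tool_pos: [0.4955, 0.0459, 0.1188]
contact_force: [-1.5, -0.0, 6.3]
grip_force: 3.1
tool_pos: [0.4955, 0.0459, 0.1185]
contact_force: [-2.0, 0.4, 7.6]
grip_force: 3.5
```

Bottomed out. I'll lift and go to the tall jar.

```bash
python3 -m crank '[{"offset":[0,0,-0.01],"twist":[0,0,0]},{"offset":[0,0,-0.07],"twist":[0,0,0]},{"offset":[0,0,-0.09],"twist":[0,0,0]},{"offset":[0,0,-0.09],"twist":[0,0,0]}]' | egrep 'pos|force'
python3 - <<'E'
from h import *
off(np.add(B['tall'],[0,0,.06]))
E
```

```text
tool_pos: [0.4961, 0.0458, 0.2094]
contact_force: [-0.5, 0.4, -0.5]
grip_force: 0.0
t 9.65 pos [0.4961 0.0458 0.2094] F [-0.53  0.45 -0.52] off mm [142.8 -94.6   0.3]
```

```bash
python3 -m crank '[{"offset":[0.036,-0.024,0],"twist":[0,0,0]},{"offset":[0.072,-0.047,0],"twist":[0,0,0]},{"offset":[0.107,-0.071,0],"twist":[0,0,0]},{"offset":[0.143,-0.095,0],"twist":[0,0,0]},{"offset":[0.143,-0.095,0],"twist":[0,0,0]},{"offset":[0.143,-0.095,0],"twist":[0,0,0]}]' >/dev/null
python3 - <<'E'
from h import *
off(np.add(B['tall'],[0,0,.004]))
cv2.imwrite("pics/w3.png",get_image("wrist")[...,::-1])
E
```

```text
t 10.4 pos [0.6029 0.178  0.2053] F [ 0.57 -0.89  0.25] off mm [ 2.2  0.7 51.8]
```

View pics/w3.png

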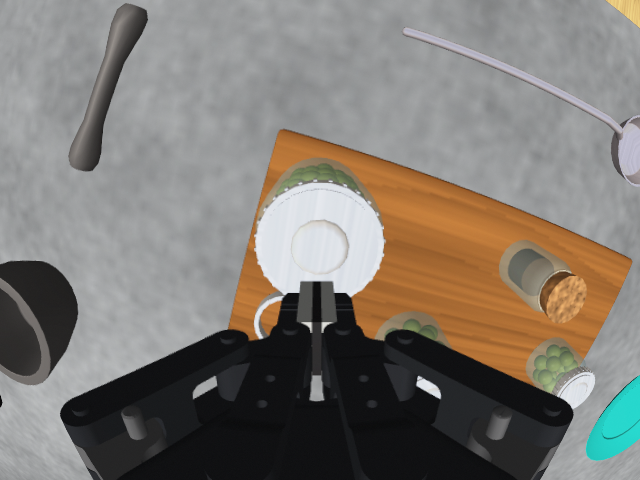

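The tall jar's button is at (320,247), straight ahead of the fingers. The other jars are standing in place.

```bash
python3 - <<'E'
from h import *
print(wr(320,247,B['tall'][2],get_obs()))
E
python3 -m crank '[{"offset":[0.003,0,0.03],"twist":[0,0,0]},{"offset":[0.003,0,0.045],"twist":[0,0,0]},{"offset":[0.003,0,0.051],"twist":[0,0,0]},{"offset":[0.003,0,0.051],"twist":[0,0,0]}]' | egrep 'pos|force'
python3 -m crank '[{"offset":[0,0,0.001],"twist":[0,0,0]},{"offset":[0,0,0.002],"twist":[0,0,0]},{"offset":[0,0,0.003],"twist":[0,0,0]},{"offset":[0,0,0.004],"twist":[0,0,0]},{"offset":[0,0,0.004],"twist":[0,0,0]}]' | egrep 'pos|force'
```

```text
[0.60859111 0.17691801 0.1495    ]
tool_pos: [0.6068, 0.1791, 0.1567]
contact_force: [-0.0, -0.3, 0.2]
grip_force: 0.0
tool_pos: [0.607, 0.1794, 0.1527]
contact_force: [0.4, -0.0, -0.5]
grip_force: 0.0
```

```bash
python3 -m crank '[{"offset":[0,0.001,0.001],"twist":[0,0,0]},{"offset":[0,0.001,0.002],"twist":[0,0,0]},{"offset":[0,0.001,0.003],"twist":[0,0,0]},{"offset":[0,0.001,0.004],"twist":[0,0,0]},{"offset":[0,0.001,0.005],"twist":[0,0,0]},{"offset":[0,0.001,0.006],"twist":[0,0,0]},{"offset":[0,0.001,0.006],"twist":[0,0,0]}]' | egrep 'pos|force'
python3 -m crank '[{"offset":[0,0,0.001],"twist":[0,0,0]},{"offset":[0,0,0.001],"twist":[0,0,0]}]' | egrep 'pos|force'
```

```text
tool_pos: [0.6074, 0.1784, 0.147]
contact_force: [-1.4, -0.4, 3.4]
grip_force: 1.4
tool_pos: [0.6074, 0.1784, 0.1459]
contact_force: [-1.8, -0.1, 3.1]
grip_force: 1.6
```

```bash
python3 -m crank '[{"offset":[0,0,0.001],"twist":[0,0,0]},{"offset":[0,0,0.001],"twist":[0,0,0]}]' | egrep 'pos|force'
python3 -m crank '[{"offset":[0,0,0.001],"twist":[0,0,0]},{"offset":[0,0,0.001],"twist":[0,0,0]}]' | egrep 'pos|force'
```

```text
tool_pos: [0.6074, 0.1785, 0.1452]
contact_force: [-3.2, -0.5, 4.5]
grip_force: 2.6
tool_pos: [0.6076, 0.1785, 0.1447]
contact_force: [-3.4, -0.7, 7.5]
grip_force: 3.4
```

```bash
python3 -m crank '[{"offset":[0,0,-0.01],"twist":[0,0,0]},{"offset":[0,0,-0.07],"twist":[0,0,0]},{"offset":[-0.05,0,-0.12],"twist":[0,0,0]},{"offset":[-0.1,0,-0.15],"twist":[0,0,0]},{"offset":[-0.1,0,-0.15],"twist":[0,0,0]},{"offset":[-0.1,0,-0.15],"twist":[0,0,0]},{"offset":[-0.1,0,-0.15],"twist":[0,0,0]}]'
python3 - <<'E'
from h import *
cv2.imwrite("pics/w4.png",get_image("wrist")[...,::-1])
E
```

```text
t: 14.08
tool_pos: [0.5118, 0.1493, 0.2915]
tool_rot: [-3.107, -0.464, 0.005]
contact_force: [0.7, -0.4, 0.9]
opening: -0.0001
grip_force: 0.0
```

View pics/w4.png

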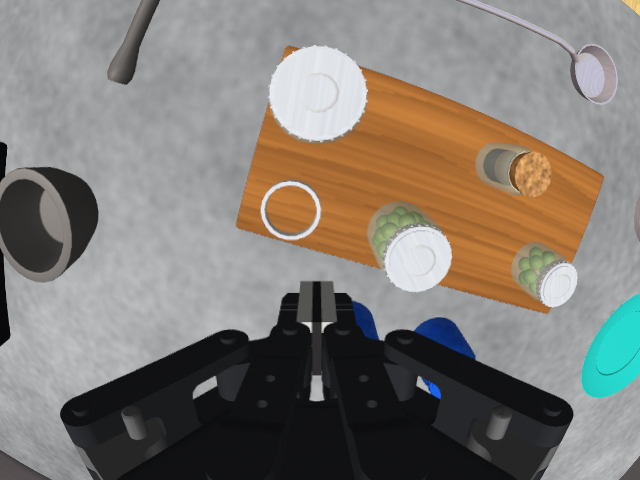

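All three jars are upright in place at (318,93), (418,258) and (556,284), with flattened buttons, and the arm is clear of everything.

```bash
python3 -c "
from station import *
print(finish_job())"
```

```text
the job is handed in; nothing more can be done
None
```

I pressed the three lid buttons in order (short, middle, tall), each past its roughly 3 N travel to about 7 N; in the last wrist picture the jars stand in place with flattened buttons, and the job is handed in, but no verdict was returned.

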